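# Face up the counter display

### The job

Face up the display tray on the shop counter: with the fingertips, gently push every pack that stands back in its lane forward along the tray floor, away from the robot, until it rests against the price rail, so that all five packs end upright, square to the rail and in one line along it. Do not lift or tip any pack, and leave the other things on the counter where they are.

Things in the scene. Friction and masses are not known exactly. Their poses are not given: they have to be found in the camera images.
- display: low white steel display tray, screwed to the counter, 225 mm deep, 313 mm wide. Origin on the counter below the tray's middle; x points to the customers' side (away from the robot), y along the rail, z up. Floor top is 15 mm above the counter and runs from x = -120 to +100 mm. Open at the back (-x). Five lanes run along x, lane centres at y = -124, -62, 0, +62, +124 mm, each 59.5 mm wide between 2.5 mm dividers that stand 28 mm above the floor.
- price_rail (a point): middle of the foot of the price rail's inner face (display x = +100 mm, y = 0, on the tray floor); axes as the display's. The rail is an upright 4 mm steel strip along the whole +x edge, 40 mm high above the tray floor, and is the stop for all five packs.
- tall_carton: square paper carton, 54 x 54 mm, 66 mm high, about 0.15 kg, standing in one of the five lanes. Origin at the centre of its underside, z up; sides along its x and y. It slides on the tray floor; three of the five packs stand 30 to 90 mm back from the rail, the other two within 3 mm of it.
- low_carton: square paper carton, 54 x 54 mm, 48 mm high, about 0.15 kg, standing in one of the five lanes. Origin at the centre of its underside, z up; sides along its x and y. It slides on the tray floor; three of the five packs stand 30 to 90 mm back from the rail, the other two within 3 mm of it.
- square_tin: square metal tin, 54 x 54 mm, 60 mm high, about 0.18 kg, standing in one of the five lanes. Origin at the centre of its underside, z up; sides along its x and y. It slides on the tray floor; three of the five packs stand 30 to 90 mm back from the rail, the other two within 3 mm of it.
- round_tin: round metal tin, 54 mm in diameter, 61 mm high, about 0.18 kg, standing in one of the five lanes. Origin at the centre of its underside, z up. It slides on the tray floor; three of the five packs stand 30 to 90 mm back from the rail, the other two within 3 mm of it.
- glass_jar: round glass jar, 54 mm in diameter, 64 mm high with its 48 mm screw lid (glass to 48 mm), about 0.22 kg, standing in one of the five lanes. Origin at the centre of its underside, z up. It slides on the tray floor; three of the five packs stand 30 to 90 mm back from the rail, the other two within 3 mm of it.
- flask: blue steel vacuum flask, 72 mm across, 230 mm high; leave alone. Origin at the centre of its underside.
- calculator: desk calculator, 190 x 140 x 27 mm, lying; leave alone. Origin at the centre of its underside.
- phone: mobile phone, 155 x 74 x 8 mm, lying; leave alone. Origin at the centre of its underside.
- coin_bowl: steel coin bowl, 110 mm across, 35 mm high; leave alone. Origin at the centre of its underside.
- tape_roll: white roll of tape on a cardboard core, lying flat, 100 mm across, 48 mm high; leave alone. Origin at the centre of its underside.
- pen_pot: dark steel pen pot, 72 mm across, 150 mm high with its pens; leave alone. Origin at the centre of its underside.
- stapler: black stapler, 135 x 34 x 51 mm; leave alone. Origin at the centre of its underside.

How it is judged:
By the outcome, as a careful person would: the job done as asked, in the order asked, and still so for the second after the job is handed in, with the robot touching nothing.
It also fails if it takes over 50 s, if anything falls off the work surface, if the arm or the gripper's body presses on something with over 40 N, if the wrist force passes 120 N, or if a joint passes its speed limit or range.

### The arm

A 6-joint arm with a two-finger parallel gripper is mounted at the origin on the work surface. World frame = base frame: x ahead of the robot, y to its left, z up, the work surface at z = 0. Lengths are in m, angles in rad, forces in N, time in s.
With the tool pointing down it reaches from about 0.375 to 0.9 m from the base axis. Payload 3.1 kg.
Tool frame: the origin (TCP) lies between the finger pads; the fingertips stand 25 mm ahead of it and the grasp point (between the pads) lies 6 mm ahead of it; y points along the fingers, x is the direction in which the jaws open and shut, and the axes are right-handed (so a half turn about y gives the same grasp; the last joint's range is limited). The gripper opens to 87 mm and grips with 3 to 60 N. Pads are 19 mm wide; open, the fingers measure 117 mm over their backs; the gripper's body (75 mm by 190 mm) begins 51 mm behind the grasp point.
Start: joints at [-1.413, 0.527, 1.433, -0, 1.181, -0.178], TCP at [0.207, -0.59, 0.248] pointing down, gripper open.
Joint ranges: [-3.08, 3.08], [-0.75, 2.2], [0.22, 2.44], [-1.43, 4.57], [0, 2.65], [-2.85, 2.85]. Speed limits (rad/s): [2.79, 2.79, 3.14, 3.14, 3.14, 3.14].

### API

Orientations are given as a unit quaternion [x, y, z, w].
In Python, from rig import robot gives the robot as it stands.
- The arm moves only by the tool carry_out, never from a script. Its argument "moves" is a list of rows, each a list of 7 numbers: the opening, from 0 (shut) to 1 (fully open), then the shift along the tool's x, y, z in cm, then the turn, a rotation vector about the tool's x, y, z in rad. In form: [[grip, x, y, z, rx, ry, rz], ...]. A call has 1 to 20 rows; each row is the pose to reach, as a shift and turn from the pose commanded when the call began, along the tool's axes at that moment; what a row does not reach only later rows make up. A row lasts 1/10 s, in which the tool goes at most 50 mm and 8.59 degrees, less where a joint would pass 70% of its speed; a pose out of reach is approached as far as the arm can. A call with a gripper value outside its range is refused whole. The fingers move at their own pace and stop on an object; "force" is the grip in N (left out, the last holds). Time passes only in rows, so rows that repeat a pose let the fingers close. It gives the time, the measured TCP pose, the force and the opening at its end, in the units of the state.
- robot.get_obs(): the state, without advancing time (a new reading comes with each control period).
- robot.camera(name): name is "scene" or "top"; returns the picture (420x560x3 uint8, red, green, blue); there is no depth.
- robot.camera_params(name): a dict with "fx", "fy", "cx", "cy" (pixels), "k1" (the pictures are not rectified: a ray, as slopes to the right and down, at radius r is drawn at 1 + k1 r^2 times it, then the intrinsics apply), "extrinsics" (4x4, takes a point from camera to world coordinates). Camera axes: x right, y down, z forward; pixel columns grow to the right and rows downward; lengths in m; the calibration is good to about 2 mm. A picture is of the moment at which its call begins. camera_params takes no time and is no camera call.
- robot.hand_in(): hands the job in, once; it reports no verdict.
The state is a dict: "time": time; "q": joint angles; "joint_velocities": joint speeds; "joint_torque": joint torques, N m; "position": TCP position; "tool_rot": TCP orientation; "ft_force": force on the tool from outside, world axes, zero at the start; "moment": the same for the moment, N m; "grip_width": finger opening in m.
Only numpy, scipy, OpenCV 4.12 (cv2) and the standard library are available. Lean on these libraries where they do the work, as an engineer would, in place of code of your own. Each camera call takes 0.05 s, during which the arm holds its last target.

## Working session

There is one attempt and no reset: what is moved stays moved. The work goes in short steps, Python scripts to look and compute and a tool call to move; the robot and the scene stay as the last step left them, time stands still between calls to the robot, and variables do not carry over. Pictures are saved under pics/ and viewed, and the job is handed in when it is done.

Besides the shell and the picture viewer there is one more tool, called after "Request:" as name(argument=value, ...), one argument or row to a line, values as JSON. carry_out: Moves the arm, as the interface text tells. Its arguments: {"type":"object","properties":{"moves":{"type":"array"},"force":{"type":"number"}},"required":["moves"]}

```bash
mkdir -p pics; ls
python3 - <<'E'
from rig import robot
import cv2,numpy as np
for n in("scene","top"):
    im=robot.camera(n); cv2.imwrite(f"pics/{n}0.png",im[:,:,::-1]); p=robot.camera_params(n); print(n,{k:(np.round(v,4).tolist()) for k,v in p.items()})
o=robot.get_obs();print(o)
E
```

```text
pics
scene {'fx': 472.0814, 'fy': 472.0814, 'cx': 275.8195, 'cy': 210.1779, 'k1': -0.1466, 'extrinsics': [[0.8527, 0.2932, -0.4324, 0.9972], [0.5223, -0.4998, 0.691, -0.8347], [-0.0135, -0.815, -0.5793, 0.7604], [0.0, 0.0, 0.0, 1.0]]}
top {'fx': 545.9867, 'fy': 545.9867, 'cx': 279.8191, 'cy': 201.5879, 'k1': -0.018, 'extrinsics': [[-0.0228, -0.9862, 0.1642, 0.2184], [-0.9997, 0.0233, 0.0009, 0.0119], [-0.0047, -0.1641, -0.9864, 1.6507], [0.0, 0.0, 0.0, 1.0]]}
{'time': 0.1, 'q': array([-1.41248122e+00,  5.28391394e-01,  1.43375841e+00, -1.09820677e-05,
        1.18139310e+00, -1.78514754e-01]), 'joint_velocities': array([-0.00025588, -0.00193119, -0.0026796 ,  0.00036681,  0.00143782,
       -0.0018894 ]), 'joint_torque': array([ 4.95683598e-04, -4.40986204e+01, -1.77150822e+01,  6.33980683e-02,
        5.34007244e-02, -4.80819472e-05]), 'position': array([ 0.20648038, -0.58926948,  0.24666327]), 'tool_rot': array([-0.57624644,  0.40959967, -0.40862931,  0.57722633]), 'ft_force': array([ 0.71755013, -0.73305484, -0.20118171]), 'moment': array([-0.02708799,  0.02138762, -0.00978551]), 'grip_width': 0.0869350236526481}
```

View pics/scene0.png

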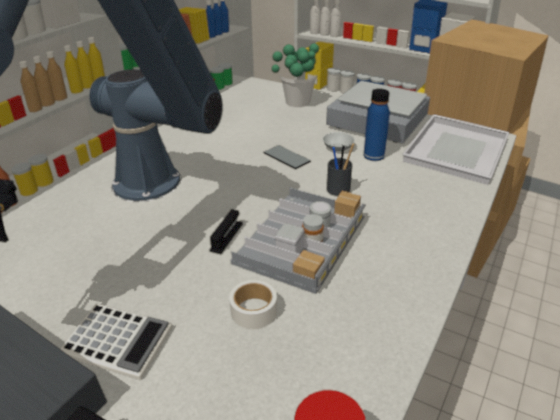

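View pics/top0.png

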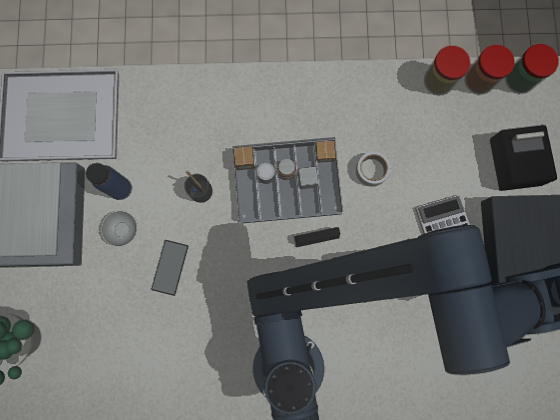

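Run:
```python
import cv2
a=cv2.imread("pics/top0.png")[125:255,222:352]; cv2.imwrite("pics/t0c.png",cv2.resize(a,None,fx=4.6,fy=4.6,interpolation=cv2.INTER_CUBIC))
a=cv2.imread("pics/scene0.png")[180:290,225:375]; cv2.imwrite("pics/s0c.png",cv2.resize(a,None,fx=5,fy=5,interpolation=cv2.INTER_CUBIC))
```

```text
(no output)
```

View pics/t0c.png

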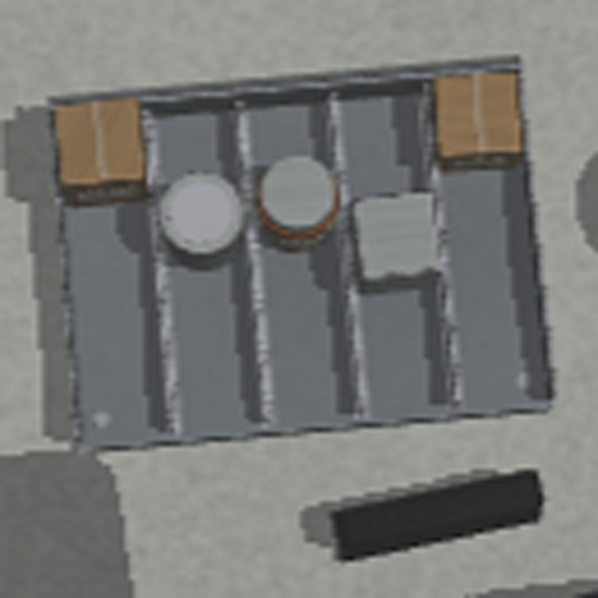

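View pics/s0c.png

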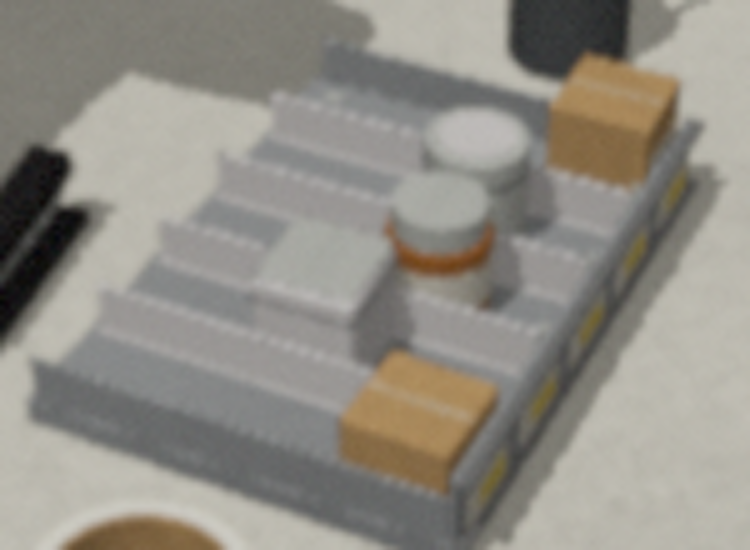

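```bash
cat > h.py <<'E'
import numpy as np,cv2
from rig import robot
P={n:robot.camera_params(n) for n in("scene","top")}
def proj(n,X):
    p=P[n];E=np.array(p["extrinsics"]);c=(np.atleast_2d(X)-E[:3,3])@E[:3,:3]
    s=c[:,:2]/c[:,2:];s=s*(1+p["k1"]*(s**2).sum(1,keepdims=True))
    return s*[p["fx"],p["fy"]]+[p["cx"],p["cy"]]
def bp(n,uv,z):
    p=P[n];d=(np.array(uv,float)-[p["cx"],p["cy"]])/[p["fx"],p["fy"]];s=d.copy()
    for _ in range(20): s=d/(1+p["k1"]*(s@s))
    E=np.array(p["extrinsics"]);r=E[:3,:3]@np.r_[s,1];o=E[:3,3]
    return (o+r*(z-o[2])/r[2])
def tw(t,X):
    X=np.atleast_2d(X).astype(float);c,s=np.cos(t[2]),np.sin(t[2])
    return np.c_[t[0]+c*X[:,0]-s*X[:,1],t[1]+s*X[:,0]+c*X[:,1],X[:,2]]
E
cat > fit.py <<'E'
from h import *
from scipy.optimize import least_squares
T=lambda u,v:((u+.5)/4.6-.5+222,(v+.5)/4.6-.5+125)
S=lambda u,v:((u+.5)/5-.5+225,(v+.5)/5-.5+180)
obs=[("top",T(50,97),(.104,.1565,.055)),("top",T(520,58),(.104,-.1565,.055)),
("top",T(80,450),(-.121,.1565,.0075)),("top",T(552,408),(-.121,-.1565,.0075)),
("scene",S(460,490),(.104,-.1565,.055)),("scene",S(702,122),(.104,.1565,.055)),("scene",S(35,415),(-.121,-.1565,0))]
f=lambda t:np.concatenate([(proj(n,tw(t,X))[0]-uv) for n,uv,X in obs])
r=least_squares(f,[.6,0,0],loss="soft_l1");print(r.x);print(f(r.x).reshape(-1,2).round(1))
t=r.x;np.save("t.npy",t)
Ti=lambda w:(lambda d:(np.array([[np.cos(t[2]),np.sin(t[2])],[-np.sin(t[2]),np.cos(t[2])]])@d))(w[:2]-t[:2])
for nm,uv,z in [("round",T(201,211),.076),("jar",T(299,192),.079),("sqtin",T(398,235),.075),("tall",T(100,144),.081),("low",T(479,113),.063)]:
    print(nm,Ti(bp("top",uv,z)).round(4))
for nm,uv,z in [("round",S(477,143),.076),("jar",S(440,205),.079),("sqtin",S(322,262),.075)]:
    print(nm,Ti(bp("scene",uv,z)).round(4))
import cv2
for n,off,s in(("top",(222,125,130,130),4.6),("scene",(225,180,150,110),5)):
    im=cv2.imread(f"pics/{n}0.png")[off[1]:off[1]+off[3],off[0]:off[0]+off[2]];im=cv2.resize(im,None,fx=s,fy=s,interpolation=cv2.INTER_CUBIC)
    L=[((.104,-.1565,.055),(.104,.1565,.055)),((-.12,-.1565,.015),(-.12,.1565,.015)),((.1,-.155,.015),(.1,.155,.015))]+[((-.1,y,.043),(.1,y,.043)) for y in(-.155,-.093,-.031,.031,.093,.155)]
    for a,b in L:
        q=[(proj(n,tw(t,X))[0]-off[:2]+.5)*s for X in(a,b)];cv2.line(im,*[tuple(int(v) for v in k) for k in q],(0,0,255),1)
    cv2.imwrite(f"pics/{n}0ov.png",im)
E
python3 fit.py
```

```text
[ 0.5632038  -0.0095807   0.06000857]
[[-0.2  0.2]
 [ 0.9  0.2]
 [-0.2 -0.8]
 [-0.2 -0.1]
 [ 0.3 -0.9]
 [ 0.3 -0.7]
 [-1.1  1.2]]
round [0.0152 0.0629]
jar [ 0.0217 -0.0008]
sqtin [-0.0109 -0.0617]
tall [0.0634 0.1241]
low [ 0.0681 -0.1225]
round [0.0178 0.0538]
jar [ 0.0244 -0.0059]
sqtin [-0.0086 -0.0671]
```

View pics/top0ov.png

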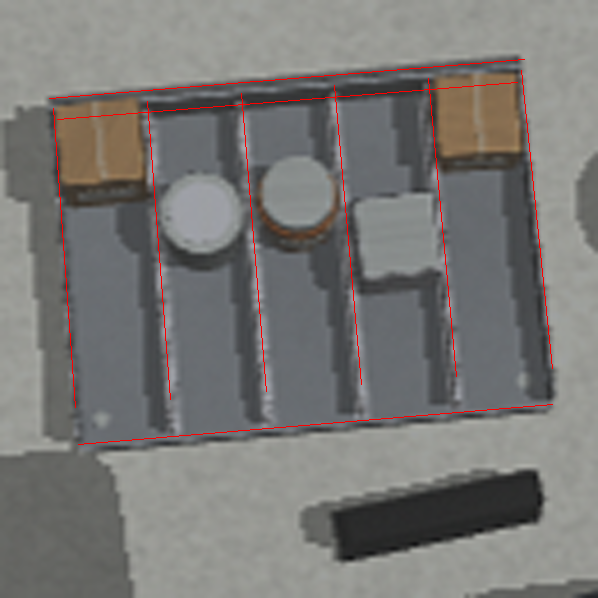

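View pics/scene0ov.png

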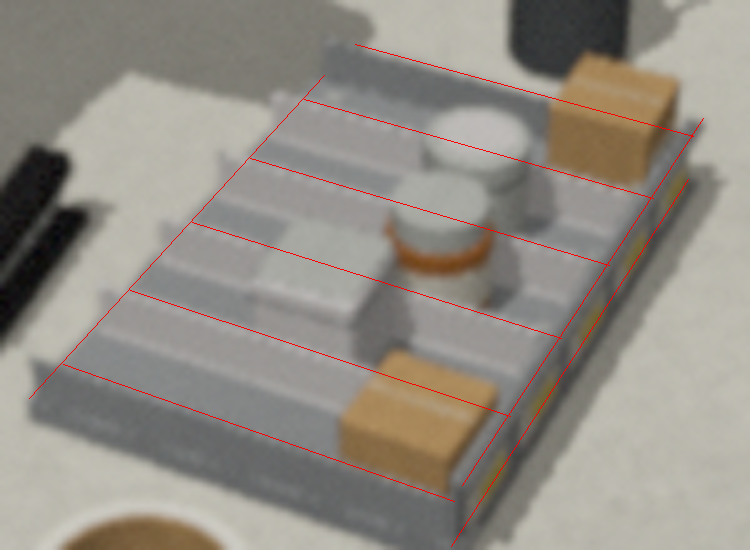

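```bash
cat >> fit.py <<'E'
print("----")
for n in("top","scene"):
    o2=[o for o in obs if o[0]==n]
    g=lambda t:np.concatenate([(proj(m,tw(t,X))[0]-uv) for m,uv,X in o2])
    r=least_squares(g,[.56,0,.06]);print(n,r.x,abs(r.fun).max())
# top only: tray with packs' y lanes
from scipy.spatial.transform import Rotation as R
ob=robot.get_obs();print(R.from_quat(ob["tool_rot"]).as_matrix().round(4))
print("pot base",bp("top",(198,187),.10), "pot scene base", bp("scene",(340,190),0), "stapler",bp("top",(317,237),.05))
E
python3 fit.py | sed -n '/----/,$p'
python3 - <<'E'
import cv2
a=cv2.imread("pics/scene0.png")[130:230,300:400]; b=cv2.imread("pics/top0.png")[150:230,170:270]
b=cv2.resize(b,(400,400*80//100),interpolation=cv2.INTER_CUBIC);a=cv2.resize(a,(320,320),interpolation=cv2.INTER_CUBIC)
cv2.imwrite("pics/pot.png",cv2.hconcat([a,b]))
E
```

```text
----
top [ 0.56285652 -0.00928726  0.06485059] 0.6506849602998273
scene [ 0.5641462  -0.00936565  0.05198606] 0.9681770920121835
[[ 3.305e-01 -3.000e-04  9.438e-01]
 [-9.438e-01  1.900e-03  3.305e-01]
 [-1.900e-03 -1.000e+00  3.000e-04]]
pot base [0.52488086 0.24920915 0.1       ] pot scene base [0.53956591 0.25623516 0.        ] stapler [ 0.3767198 -0.0934865  0.05     ]
```

View pics/pot.png

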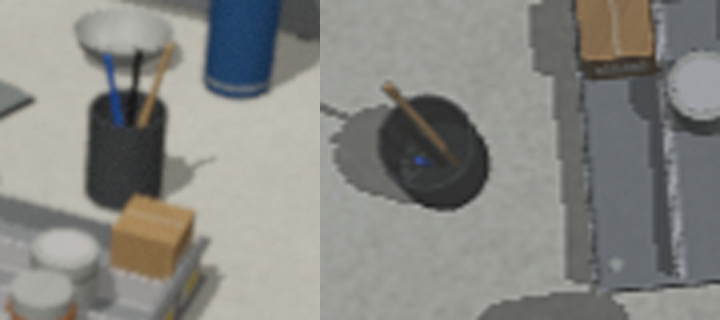

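```bash
cat > plan.py <<'E'
from h import *
from scipy.spatial.transform import Rotation as R
t=np.array([.563,-.0093,.063])
def w(x,y,z): return tw(t,[x,y,z])[0]
Rt=np.c_[[np.sin(t[2]),-np.cos(t[2]),0],[0,0,-1],[np.cos(t[2]),np.sin(t[2]),0]]
def tray(p): d=np.array(p)-[t[0],t[1],0];c,s=np.cos(t[2]),np.sin(t[2]);return np.array([c*d[0]+s*d[1],-s*d[0]+c*d[1],d[2]])
E
python3 - <<'E'
from plan import *
R0=R.from_quat(robot.get_obs()["tool_rot"]).as_matrix()
p0=np.array([.207,-.59,.248])
print(w(-.085,-.062,.18))
print((R0.T@(w(-.085,-.062,.18)-p0)*100).round(2), R.from_matrix(R0.T@Rt).as_rotvec().round(4))
E
```

```text
[ 0.48207204 -0.07652846  0.18      ]
[-39.36   6.89  42.93] [-1.000e-04  2.738e-01 -2.000e-03]
```

Request:
carry_out(
  moves=[
    [0.16,-39.36,6.89,42.93,0,0.2738,0],
    [0.16,-39.36,6.89,42.93,0,0.2738,0],
    [0.16,-39.36,6.89,42.93,0,0.2738,0],
    [0.16,-39.36,6.89,42.93,0,0.2738,0],
    [0.16,-39.36,6.89,42.93,0,0.2738,0],
    [0.16,-39.36,6.89,42.93,0,0.2738,0],
    [0.16,-39.36,6.89,42.93,0,0.2738,0],
    [0.16,-39.36,6.89,42.93,0,0.2738,0],
    [0.16,-39.36,6.89,42.93,0,0.2738,0],
    [0.16,-39.36,6.89,42.93,0,0.2738,0],
    [0.16,-39.36,6.89,42.93,0,0.2738,0],
    [0.16,-39.36,6.89,42.93,0,0.2738,0],
    [0.16,-39.36,6.89,42.93,0,0.2738,0],
    [0.16,-39.36,6.89,42.93,0,0.2738,0],
    [0.16,-39.36,6.89,42.93,0,0.2738,0],
    [0.16,-39.36,6.89,42.93,0,0.2738,0],
  ],
)

```text
time: 1.7
position: [0.4813, -0.0778, 0.1787]
tool_rot: [0.515, -0.485, 0.485, -0.515]
ft_force: [0.4, -0.3, 0.3]
grip_width: 0.0139
```

```bash
cat > look.py <<'E'
import sys
from plan import *
o=robot.get_obs();print(o["time"],"tray",tray(o["position"]).round(4),"F",o["ft_force"].round(2),"w",round(o["grip_width"],4))
M=R.from_quat(o["tool_rot"]).as_matrix();print("rot err",R.from_matrix(M.T@Rt).as_rotvec().round(4))
if len(sys.argv)>1:
    k=sys.argv[1]
    a=robot.camera("scene")[160:300,215:385,::-1]; b=robot.camera("top")[120:250,215:355,::-1]
    cv2.imwrite(f"pics/{k}s.png",cv2.resize(a,None,fx=4.4,fy=4.2,interpolation=cv2.INTER_CUBIC)) 
    cv2.imwrite(f"pics/{k}t.png",cv2.resize(b,None,fx=4.4,fy=4.4,interpolation=cv2.INTER_CUBIC))
E
python3 look.py a1
```

```text
1.7 tray [-0.0859 -0.0632  0.1787] F [ 0.4  -0.3   0.33] w 0.0139
rot err [ 0.0001 -0.0022  0.0002]
```

View pics/a1s.png

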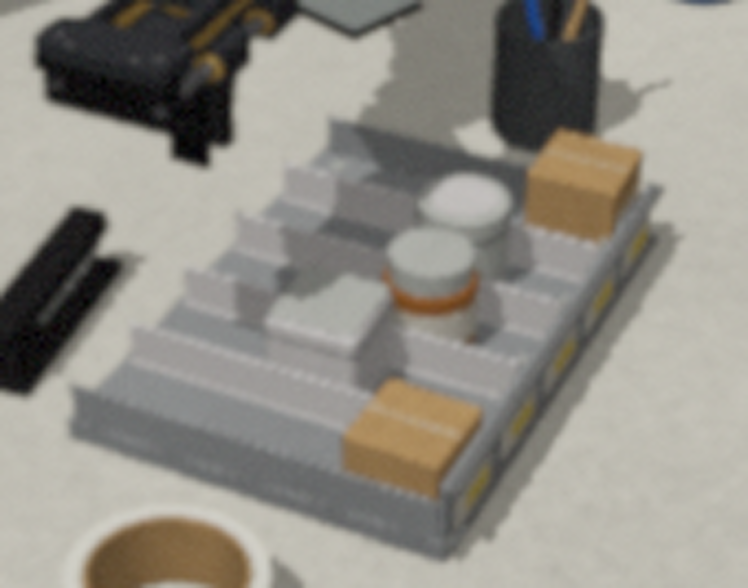

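View pics/a1t.png

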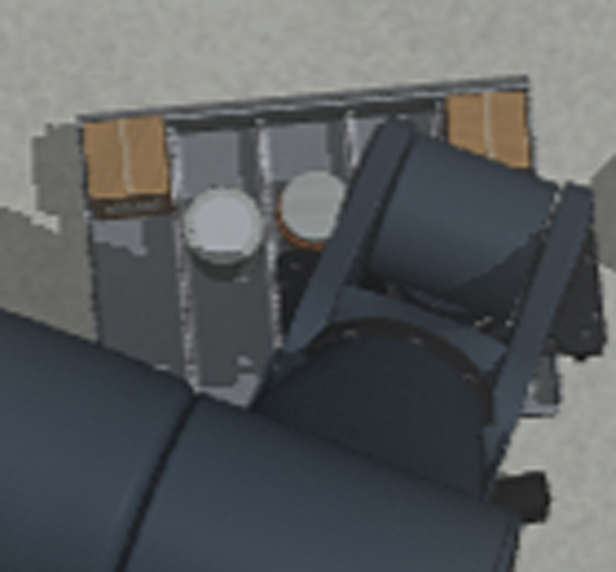

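Request:
carry_out(
  moves=[
    [0.16,-0.1,4,0,0,0,0],
    [0.16,-0.1,8,0,0,0,0],
    [0.16,-0.1,11,0,0,0,0],
    [0.16,-0.1,12.5,0,0,0,0],
    [0.16,-0.1,12.5,0,0,0,0],
  ],
)

```text
time: 2.3
position: [0.4802, -0.0759, 0.0518]
tool_rot: [0.516, -0.486, 0.483, -0.514]
ft_force: [-0.6, 0.1, -0.0]
grip_width: 0.0137
```

```bash
python3 look.py a2
```

```text
2.3 tray [-0.0869 -0.0612  0.0518] F [-0.65  0.14 -0.04] w 0.0137
rot err [ 0.0042 -0.0017 -0.002 ]
```

View pics/a2s.png

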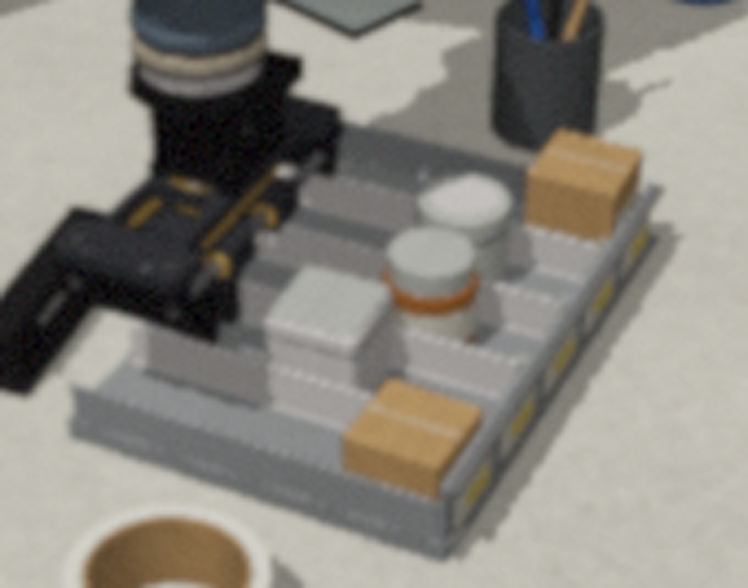

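Request:
carry_out(
  moves=[
    [0.16,0,0,1,0,0,0],
    [0.16,0,0,2,0,0,0],
    [0.16,0,0,2.8,0,0,0],
    [0.16,0,0,3.2,0,0,0],
    [0.16,0,0,3.5,0,0,0],
    [0.16,0,0,3.8,0,0,0],
    [0.16,0,0,4.1,0,0,0],
    [0.16,0,0,4.5,0,0,0],
    [0.16,0,0,5,0,0,0],
    [0.16,0,0,5.5,0,0,0],
    [0.16,0,0,6,0,0,0],
    [0.16,0,0,6.5,0,0,0],
    [0.16,0,0,7,0,0,0],
    [0.16,0,0,7.5,0,0,0],
    [0.16,0,0,8,0,0,0],
    [0.16,0,0,8.5,0,0,0],
    [0.16,0,0,9,0,0,0],
    [0.16,0,0,9.4,0,0,0],
    [0.16,0,0,9.8,0,0,0],
    [0.16,0,0,10,0,0,0],
  ],
)

```text
time: 4.4
position: [0.5819, -0.0692, 0.0537]
tool_rot: [-0.515, 0.484, -0.484, 0.516]
ft_force: [-1.2, -1.2, -0.5]
grip_width: 0.0142
```

```bash
python3 look.py a3
```

```text
4.4 tray [ 0.0151 -0.061   0.0537] F [-1.19 -1.17 -0.47] w 0.0142
rot err [-0.0003  0.0001  0.0001]
```

View pics/a3s.png

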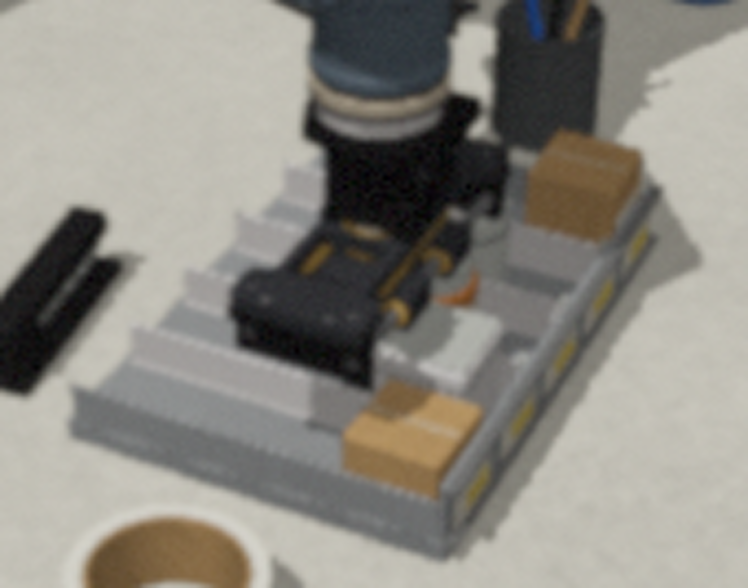

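Request:
carry_out(
  moves=[
    [0.16,0,0,0.2,0,0,0],
    [0.16,0,0,0.4,0,0,0],
    [0.16,0,0,0.6,0,0,0],
    [0.16,0,0,0.8,0,0,0],
    [0.16,0,0,1.0,0,0,0],
    [0.16,0,0,1.2,0,0,0],
    [0.16,0,0,1.3,0,0,0],
    [0.16,0,0,1.4,0,0,0],
    [0.16,0,0,1.5,0,0,0],
  ],
)

```text
time: 5.4
position: [0.5964, -0.0682, 0.0536]
tool_rot: [0.516, -0.484, 0.484, -0.515]
ft_force: [-4.2, -0.0, 2.7]
grip_width: 0.0141
```

```bash
python3 look.py a4
```

```text
5.4 tray [ 0.0296 -0.0609  0.0536] F [-4.22 -0.02  2.73] w 0.0141
rot err [ 0.0002  0.     -0.    ]
```

View pics/a4s.png

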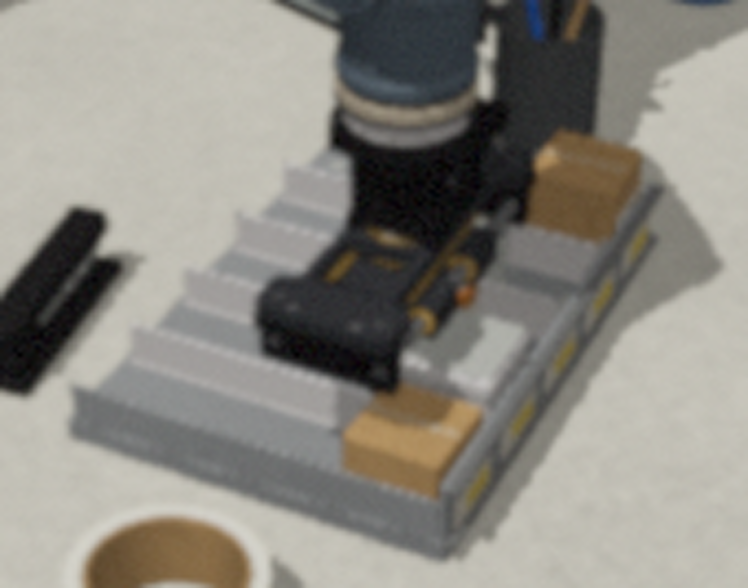

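Request:
carry_out(
  moves=[
    [0.16,0,0,0.1,0,0,0],
    [0.16,0,0,0.1,0,0,0],
  ],
)

```text
time: 5.7
position: [0.5968, -0.0683, 0.0536]
tool_rot: [0.516, -0.484, 0.484, -0.515]
ft_force: [-5.0, -0.9, 2.9]
grip_width: 0.0135
```

Request:
carry_out(
  moves=[
    [0.16,0,0,0.1,0,0,0],
    [0.16,0,0,0.1,0,0,0],
  ],
)

```text
time: 5.9
position: [0.5968, -0.0682, 0.0536]
tool_rot: [0.516, -0.485, 0.483, -0.515]
ft_force: [-7.1, -1.7, 5.9]
grip_width: 0.0139
```

Request:
carry_out(
  moves=[
    [0.16,0,0,0.1,0,0,0],
    [0.16,0,0,0.1,0,0,0],
  ],
)

```text
time: 6.1
position: [0.5968, -0.0682, 0.0536]
tool_rot: [0.517, -0.485, 0.482, -0.514]
ft_force: [-8.8, -2.0, 7.7]
grip_width: 0.0138
```

Request:
carry_out(
  moves=[
    [0.16,0,0,-0.5,0,0,0],
    [0.16,0,0,-2,0,0,0],
    [0.16,0,0,-5,0,0,0],
    [0.16,0,0,-7.8,0,0,0],
    [0.16,0,-4,-7.8,0,0,0],
    [0.16,0,-4,-7.8,0,0,0],
    [0.16,-3,-4,-7.8,0,0,0],
    [0.16,-6.1,-4,-7.8,0,0,0],
    [0.16,-6.1,-4,-7.8,0,0,0],
    [0.16,-6.1,-4,-7.8,0,0,0],
  ],
)

```text
time: 7.1
position: [0.5191, -0.0118, 0.0936]
tool_rot: [-0.515, 0.483, -0.484, 0.516]
ft_force: [0.0, 0.9, -0.7]
grip_width: 0.0135
```

```bash
python3 look.py a5
```

```text
7.1 tray [-0.0439  0.0003  0.0936] F [ 0.05  0.88 -0.65] w 0.0135
rot err [-0.0029  0.0017  0.0009]
```

View pics/a5s.png

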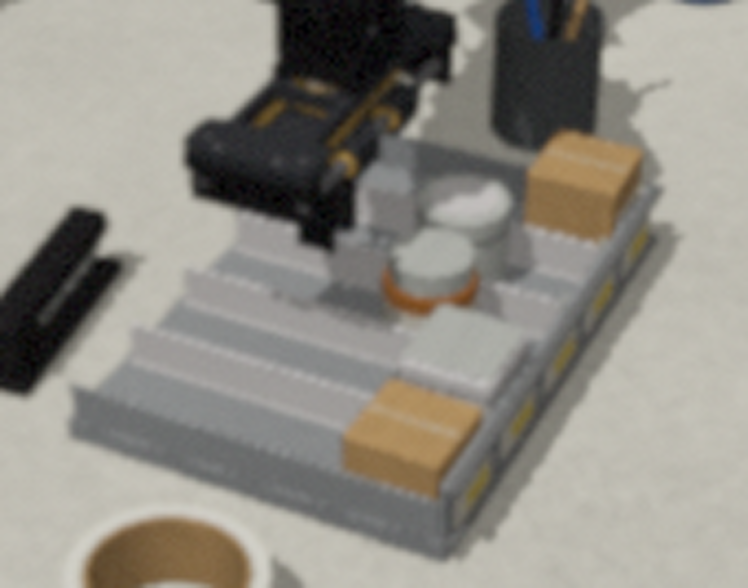

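View pics/a5t.png

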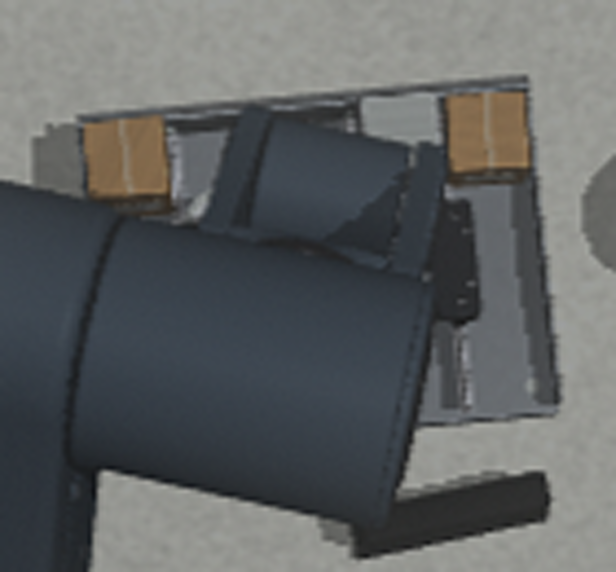

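Request:
carry_out(
  moves=[
    [0.16,0,2.5,0,0,0,0],
    [0.16,0,4,0,0,0,0],
    [0.16,0,4,0,0,0,0],
    [0.16,0,4,0.8,0,0,0],
    [0.16,0,4,1.4,0,0,0],
    [0.16,0,4,1.8,0,0,0],
    [0.16,0,4,2.1,0,0,0],
    [0.16,0,4,2.4,0,0,0],
    [0.16,0,4,2.7,0,0,0],
    [0.16,0,4,3.0,0,0,0],
    [0.16,0,4,3.4,0,0,0],
    [0.16,0,4,3.8,0,0,0],
    [0.16,0,4,4.2,0,0,0],
    [0.16,0,4,4.6,0,0,0],
    [0.16,0,4,5,0,0,0],
    [0.16,0,4,5.4,0,0,0],
    [0.16,0,4,5.8,0,0,0],
    [0.16,0,4,6.1,0,0,0],
    [0.16,0,4,6.4,0,0,0],
    [0.16,0,4,6.6,0,0,0],
  ],
)

```text
time: 9.2
position: [0.584, -0.008, 0.0536]
tool_rot: [-0.515, 0.484, -0.484, 0.516]
ft_force: [-0.6, -0.3, -0.0]
grip_width: 0.0137
```

```bash
python3 look.py a6
```

```text
9.2 tray [0.0211 0.     0.0536] F [-0.65 -0.26 -0.04] w 0.0137
rot err [-0.0005 -0.      0.0001]
```

View pics/a6s.png

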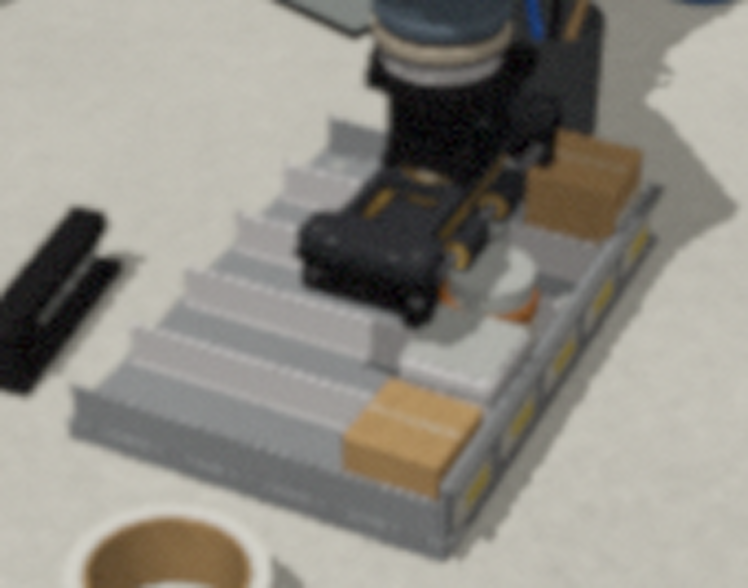

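Request:
carry_out(
  moves=[
    [0.16,0,0,0.2,0,0,0],
    [0.16,0,0,0.4,0,0,0],
    [0.16,0,0,0.6,0,0,0],
    [0.16,0,0,0.7,0,0,0],
    [0.16,0,0,0.8,0,0,0],
    [0.16,0,0,0.9,0,0,0],
    [0.16,0,0,0.9,0,0,0],
  ],
)

```text
time: 10.0
position: [0.5927, -0.0074, 0.0537]
tool_rot: [-0.515, 0.484, -0.484, 0.516]
ft_force: [-1.6, 0.0, 0.9]
grip_width: 0.014
```

Request:
carry_out(
  moves=[
    [0.16,0,0,0.1,0,0,0],
    [0.16,0,0,0.1,0,0,0],
  ],
)

```text
time: 10.2
position: [0.5937, -0.0073, 0.0537]
tool_rot: [-0.515, 0.484, -0.484, 0.516]
ft_force: [-2.5, -1.0, 0.4]
grip_width: 0.0141
```

Request:
carry_out(
  moves=[
    [0.16,0,0,0.1,0,0,0],
    [0.16,0,0,0.1,0,0,0],
  ],
)

```text
time: 10.4
position: [0.5948, -0.0073, 0.0537]
tool_rot: [-0.515, 0.484, -0.484, 0.516]
ft_force: [-2.2, -1.0, -0.4]
grip_width: 0.0138
```

Request:
carry_out(
  moves=[
    [0.16,0,0,0.1,0,0,0],
    [0.16,0,0,0.1,0,0,0],
  ],
)

```text
time: 10.6
position: [0.5954, -0.0072, 0.0537]
tool_rot: [0.516, -0.484, 0.484, -0.515]
ft_force: [-2.5, -0.5, 1.9]
grip_width: 0.014
```

Request:
carry_out(
  moves=[
    [0.16,0,0,0.1,0,0,0],
    [0.16,0,0,0.1,0,0,0],
  ],
)

```text
time: 10.8
position: [0.5955, -0.0071, 0.0536]
tool_rot: [0.516, -0.485, 0.483, -0.515]
ft_force: [-5.1, -0.9, 4.3]
grip_width: 0.0139
```

Request:
carry_out(
  moves=[
    [0.16,0,0,0.1,0,0,0],
    [0.16,0,0,0.1,0,0,0],
  ],
)

```text
time: 11.0
position: [0.5955, -0.0071, 0.0536]
tool_rot: [0.517, -0.485, 0.483, -0.515]
ft_force: [-6.2, -1.9, 5.6]
grip_width: 0.0136
```

Request:
carry_out(
  moves=[
    [0.16,0,0,-0.5,0,0,0],
    [0.16,0,0,-2,0,0,0],
    [0.16,0,0,-5,0,0,0],
    [0.16,0,0,-8.5,0,0,0],
    [0.16,0,-4,-8.5,0,0,0],
    [0.16,0,-4,-8.5,0,0,0],
    [0.16,-3,-4,-8.5,0,0,0],
    [0.16,-6.2,-4,-8.5,0,0,0],
    [0.16,-6.2,-4,-8.5,0,0,0],
    [0.16,-6.2,-4,-8.5,0,0,0],
  ],
)

```text
time: 12.0
position: [0.5103, 0.0499, 0.0937]
tool_rot: [-0.515, 0.483, -0.485, 0.517]
ft_force: [-0.3, -0.4, 0.3]
grip_width: 0.0139
```

```bash
python3 look.py a7
```

```text
12.0 tray [-0.0488  0.0624  0.0937] F [-0.33 -0.4   0.27] w 0.0139
rot err [-0.0034  0.0018  0.0007]
```

View pics/a7s.png

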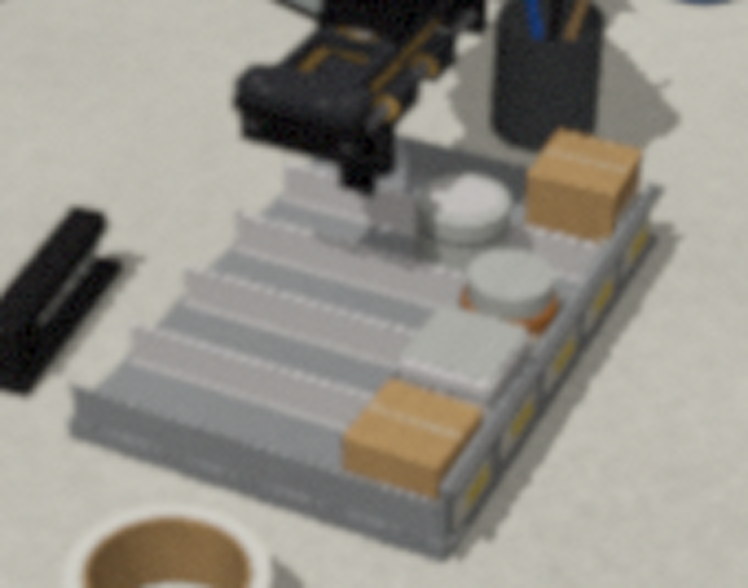

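Request:
carry_out(
  moves=[
    [0.16,0,2.5,0,0,0,0],
    [0.16,0,4,0,0,0,0],
    [0.16,0,4,0,0,0,0],
    [0.16,0,4,0.8,0,0,0],
    [0.16,0,4,1.4,0,0,0],
    [0.16,0,4,1.8,0,0,0],
    [0.16,0,4,2.1,0,0,0],
    [0.16,0,4,2.4,0,0,0],
    [0.16,0,4,2.7,0,0,0],
    [0.16,0,4,3.0,0,0,0],
    [0.16,0,4,3.4,0,0,0],
    [0.16,0,4,3.8,0,0,0],
    [0.16,0,4,4.2,0,0,0],
    [0.16,0,4,4.6,0,0,0],
    [0.16,0,4,5.1,0,0,0],
    [0.16,0,4,5.6,0,0,0],
    [0.16,0,4,6.1,0,0,0],
    [0.16,0,4,6.5,0,0,0],
    [0.16,0,4,6.9,0,0,0],
    [0.16,0,4,7.1,0,0,0],
  ],
)

```text
time: 14.1
position: [0.5803, 0.0539, 0.0537]
tool_rot: [-0.515, 0.484, -0.484, 0.516]
ft_force: [-0.7, -0.4, 0.1]
grip_width: 0.014
```

Request:
carry_out(
  moves=[
    [0.16,0,0,0.2,0,0,0],
    [0.16,0,0,0.4,0,0,0],
    [0.16,0,0,0.6,0,0,0],
    [0.16,0,0,0.7,0,0,0],
    [0.16,0,0,0.8,0,0,0],
    [0.16,0,0,0.9,0,0,0],
    [0.16,0,0,0.9,0,0,0],
  ],
)

```text
time: 14.8
position: [0.5889, 0.0545, 0.0537]
tool_rot: [-0.515, 0.484, -0.484, 0.516]
ft_force: [-0.1, -0.2, -0.7]
grip_width: 0.0139
```

Request:
carry_out(
  moves=[
    [0.16,0,0,0.1,0,0,0],
    [0.16,0,0,0.1,0,0,0],
  ],
)

```text
time: 15.0
position: [0.5898, 0.0546, 0.0537]
tool_rot: [-0.515, 0.484, -0.484, 0.516]
ft_force: [-1.6, 0.4, -1.3]
grip_width: 0.014
```

Request:
carry_out(
  moves=[
    [0.16,0,0,0.1,0,0,0],
    [0.16,0,0,0.1,0,0,0],
  ],
)

```text
time: 15.2
position: [0.5908, 0.0546, 0.0537]
tool_rot: [-0.515, 0.484, -0.484, 0.516]
ft_force: [-1.3, -0.9, -0.0]
grip_width: 0.0139
```

Request:
carry_out(
  moves=[
    [0.16,0,0,0.1,0,0,0],
    [0.16,0,0,0.1,0,0,0],
  ],
)

```text
time: 15.4
position: [0.5911, 0.0547, 0.0536]
tool_rot: [0.516, -0.484, 0.484, -0.515]
ft_force: [-2.5, 0.2, 0.5]
grip_width: 0.0139
```

Request:
carry_out(
  moves=[
    [0.16,0,0,0.1,0,0,0],
    [0.16,0,0,0.1,0,0,0],
  ],
)

```text
time: 15.6
position: [0.5912, 0.0548, 0.0535]
tool_rot: [0.516, -0.485, 0.483, -0.515]
ft_force: [-3.7, -0.1, 2.6]
grip_width: 0.0138
```

Request:
carry_out(
  moves=[
    [0.16,0,0,0.1,0,0,0],
    [0.16,0,0,0.1,0,0,0],
  ],
)

```text
time: 15.8
position: [0.5912, 0.0548, 0.0536]
tool_rot: [0.517, -0.485, 0.483, -0.514]
ft_force: [-7.4, -1.4, 4.0]
grip_width: 0.0142
```

Request:
carry_out(
  moves=[
    [0.16,0,0,-0.5,0,0,0],
    [0.16,0,0,-2,0,0,0],
    [0.16,0,0,-5,0,0,0],
    [0.16,0,0,-8.5,0,0,0],
    [0.16,0,-4,-8.5,0,0,0],
    [0.16,0,-8,-8.5,0,0,0],
    [0.16,0,-14,-8.5,0,0,0],
    [0.16,5,-18,-8.5,0,0,0],
    [0.16,10,-18,-8.5,0,0,0],
    [0.16,15,-18,-8.5,0,0,0],
    [0.16,20,-18,-8.5,0,0,0],
    [0.16,25,-18,-8.5,0,0,0],
    [0.16,30,-18,-9,0,0,0],
    [0.16,35,-18,-10,0,0,0],
    [0.16,40,-18,-12,0,0,0],
    [0.16,45,-18,-14,0,0,0],
    [0.16,45,-18,-14,0,0,0],
    [0.16,45,-18,-14,0,0,0],
  ],
)

```text
time: 17.6
position: [0.4819, -0.4084, 0.2341]
tool_rot: [0.515, -0.483, 0.487, -0.514]
ft_force: [-0.1, 0.3, -0.2]
grip_width: 0.0139
```

```bash
python3 look.py a8
```

```text
17.6 tray [-0.1061 -0.3932  0.2341] F [-0.08  0.27 -0.24] w 0.0139
rot err [-0.003  -0.0051  0.0052]
```

View pics/a8s.png

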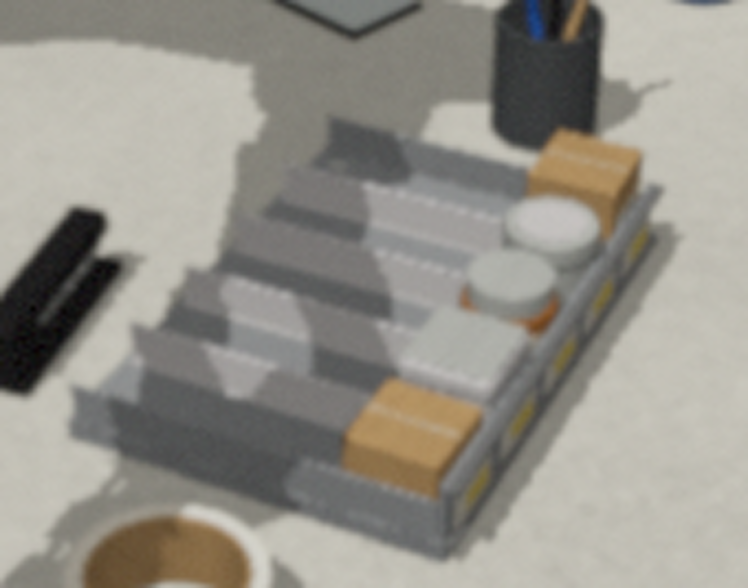

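View pics/a8t.png

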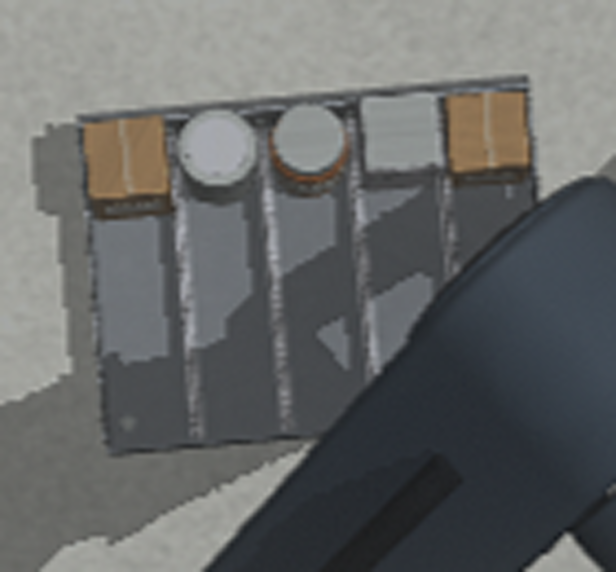

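Run:
```python
from plan import *
T=lambda u,v:((u+.5)/4.4-.5+215,(v+.5)/4.4-.5+120)
for n,uv,z in [("tall",(127,157),.081),("round",(217,148),.076),("jar",(309,139),.079),("sq",(401,132),.075),("low",(488,130),.063)]:
    print(n,tray(bp("top",T(*uv),z)).round(4))
import cv2
a=cv2.imread("pics/a8t.png")[60:230,60:560];cv2.imwrite("pics/a8z.png",cv2.resize(a,None,fx=1.6,fy=1.6,interpolation=cv2.INTER_CUBIC))
```

```text
tall [0.0658 0.1231 0.081 ]
round [0.0681 0.0623 0.076 ]
jar [0.0681 0.     0.079 ]
sq [ 0.0686 -0.0624  0.075 ]
low [ 0.068  -0.1223  0.063 ]
```

View pics/a8z.png

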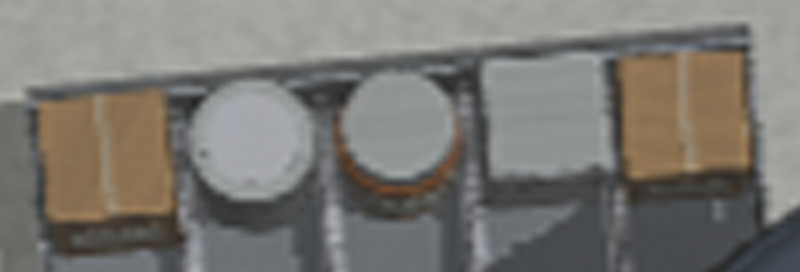

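Run:
```python
from rig import robot
import cv2,numpy as np
im=robot.camera("scene")[:,:,::-1];cv2.imwrite("pics/fin.png",cv2.hconcat([cv2.imread("pics/scene0.png")[90:390,60:460],im[90:390,60:460]]))
```

```text
(no output)
```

View pics/fin.png

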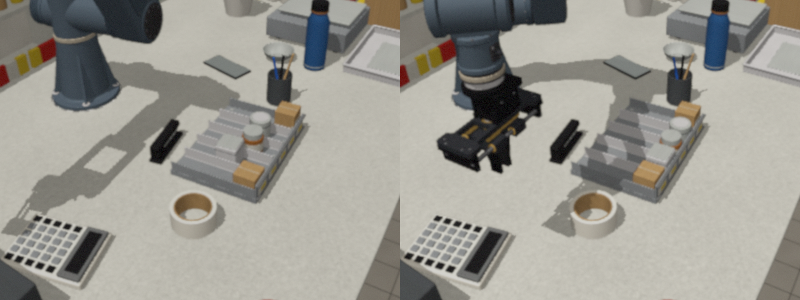

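The before and after views match for every other object: stapler, tape roll, pen pot, phone, calculator, flask and bowl. All five packs stand in a line at the rail and the gripper is clear.

```bash
python3 -c "
from rig import robot
print(robot.hand_in())"
```

```text
the job is handed in; nothing more can be done
None
```

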